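Show a polished ball under the magnifier lamp

ROBOT

A 6-joint arm with a two-finger parallel gripper is mounted at the origin on the work surface. World frame = base frame: x ahead of the robot, y to its left, z up, the work surface at z = 0. Lengths are in m, angles in rad, forces in N, time in s.
With the tool pointing down it reaches from about 0.15 to 0.775 m from the base axis. Payload 6.1 kg.
Tool frame: the origin (TCP) lies midway between the tips of the shut fingers; the grasp point (between the pads) lies 19 mm behind it (grip_point_offset is the distance from the TCP to the grasp point, in m); x points along the fingers, y is the direction in which the jaws open and shut, and the axes are right-handed (so a half turn about x gives the same grasp; the last joint's range is limited). The gripper opens to 85 mm and grips with 20 to 120 N. Pads are 22 mm wide; open, the fingers measure 114 mm over their backs; the gripper's body (76 mm by 85 mm) begins 54 mm behind the grasp point. The pads swing forward as they close: fully open they stand 13 mm farther back than shut.
Start: joints at [1.236, 0.126, -0.04, 1.405, 0, 1.571], TCP at [0.172, 0.496, 0.231] pointing down, gripper open.
Joint ranges: [-2.72, 2.72], [-0.95, 1.95], [-1.27, 1.35], [-1.78, 2.02], [-1.46, 1.47], [-3.14, 3.14]. Speed limits (rad/s): [2.39, 2.39, 3.01, 3.14, 3.14, 3.14].

INTERFACE

Orientations are given as a unit quaternion [w, x, y, z].
In Python, from rig import get_state, grab_frame, job_done, find_in, outline_of, grip_point_offset gives the robot as it stands.
- The arm moves only by the shell command python3 -m inch 'ROWS' [FORCE]. ROWS is JSON, one flat list of numbers, 7 for each row, row after row: the shift along the tool's x, y, z in m, then the turn, a rotation vector about the tool's x, y, z in rad, then the closure, from 0 (fully open) to 1 (shut). A call has 1 to 5 rows; each row shifts and turns the commanded pose from where the row before left it, along the tool's axes as they then stand; what a row does not reach is not made up. A row lasts 1/12 s, in which the tool goes at most 41.7 mm and 7.16 degrees, less where a joint would pass 70% of its speed; a pose out of reach is approached as far as the arm can. A call is refused whole if a number of a shift passes 0.0417 or a number of a turn 0.125, either way. A call with a gripper value outside its range is refused whole. The fingers move at their own pace and stop on an object; FORCE is the grip in N (left out, the last holds). Time passes only in rows, so rows that do not move let the fingers close. It gives the time, the measured TCP pose, the force and the opening at its end, in the units of the state.
- get_state(): the state, without advancing time (a new reading comes with each control period).
- grab_frame(name): name is "scene" or "top" or "wrist"; returns a dict with "frame" (480x640x3 uint8, blue, green, red), "K" (3x3 intrinsics, pixels), "pose" (4x4, takes a point from camera to world coordinates). Camera axes: x right, y up, looking along -z (the intrinsics and any distortion apply to the point x, -y, -z); pixel columns grow to the right and rows downward; lengths in m; the calibration is good to about 2 mm. A picture is of the moment at which its call begins. There is no depth.
- job_done(): hands the job in, once; it reports no verdict.
Trained networks look in a picture, given as the dict that the camera call returned (one of the last four; its "shot" number tells which), for a name from the list of things; names that differ only in an ending like _2 or _b are one class to them, and where a whole thing is asked for, a point or a joint stands for the part that bears it (a point fixed in the world has none). Each returns a list of dicts, best first, with "p" (0 to 1); they miss things now and then, are a little off and sometimes report something else, mostly with a low value. They report only what shows in the picture. A call takes as long as a camera call. They do not tell look-alikes from the thing itself.
- find_in(picture, name): "at" ([column, row] in pixels, amid what is visible of it).
- outline_of(picture, name): "pixels" (480x640 bool, what is visible of it) and "at" ([column, row] in pixels, amid what is visible of it).
The state is a dict: "t": time; "joints": joint angles; "dq": joint speeds; "effort": joint torques, N m; "eef_pos": TCP position; "tcp_rot": TCP orientation; "wrist_force": force on the tool from outside, world axes, zero at the start; "torque": the same for the moment, N m; "gripper_width": opening from 0.0 (shut) to 1.0 (fully open).
Only numpy, scipy, OpenCV 4.12 (cv2) and the standard library are available. Lean on these libraries where they do the work, as an engineer would, in place of code of your own. Each camera call takes 0.05 s, during which the arm holds its last target.

TASK

Check the finish of the turned wooden ball: first turn the knob on the foot of the magnifier lamp until its pointer reads zero (neutral white light) and let go of it, then pick up the sample tray by its stick handle and carry it so that the ball stays in its pocket ring. Finish while holding the tray still and level with the ball over the middle of the grey card, its pocket about 15 cm above the card, the handle gripped and nothing else carrying it. Do not touch the ball itself, fingerprints show on the polish, and leave the two stacked frames, the wax tin and the sanding block where they are.

Things in the scene. Friction and masses are not known exactly. Their poses are not given: they have to be found in the camera images.
- tint_knob (a joint): knob angle in rad: 0 = its white pointer line on the long zero mark, which lies on the lamp's +x side of the knob (towards the column); positive = anticlockwise seen from above. Turns both ways, -1.6 to 1.6, light friction (0.05 N m), stays where left. Scale: one short tick every 15 degrees (0.26 rad). At the start the pointer stands anticlockwise of zero.
- knob_grip (a point): middle of the black knob's round grip, on its upright axis, 66 mm above the bench. Grip: 38 to 40 mm in diameter, 22 mm high (54 to 76 mm above the bench), over a flat skirt 60 mm in diameter on the lamp's foot. x of this frame = direction of the pointer line, z up.
- card (a point): centre of the top face of the grey card (150 x 120 mm, 3 mm thick) that lies on the bench under the lens; x, y of this frame are the lamp's axes, z up. The lamp is fixed and the card does not move.
- lens (a point): centre of the underside of the lamp's ring head (168 mm in diameter, 32 mm thick, clear lens in it): 102 mm to the lamp's +x and 72 mm to its -y of the card's centre, 382 mm above the bench, leaning 30 degrees to look at the place over the card. Lowest edge (away from the card) 0.34 m above the bench, its highest edge (next to the card's axis, 43 mm from it) 0.45 m.
- tray_handle (a point): grasp place on the tray's handle: centre of its section, 30 mm above the tray's underside, 105 mm from the pocket's centre. Handle: straight wooden bar 18 mm wide, 22 mm high along this frame's x, from 50 mm behind this point (free end) to 40 mm ahead of it (bracket 34 mm wide). x = along the handle towards the pocket, z up.
- pocket (a point): centre of the floor inside the pocket ring in the middle of the tray, 6 mm above the tray's underside; axes as the tray_handle's. The ring is 3.5 mm high, about 32 mm inside and 46 mm outside diameter.
- ball_center (a point): centre of the turned wooden ball, 40 mm in diameter, about 27 g, lying loose in the pocket ring with some 4 mm of play; it rolls over the ring if the tray tips by about 30 degrees or is jerked.
- tray: loose wooden sample tray, 120 (along x) x 100 x 20 mm without its handle, about 0.17 kg; origin under the middle of its floor, x from the handle towards the pocket, z up. Its centre of mass lies about 80 mm ahead of tray_handle, so it needs a firm grip there.
- ball: the ball, see ball_center
- lamp: fixed magnifier lamp; origin under the middle of its foot, a grey block 240 x 160 x 45 mm; x from knob to column, z up. In its frame: knob axis at (-65, 0) mm, steel column (22 mm thick, 475 mm high) at (95, 0), card centre at (20, 250). A short arm near its top carries the ring head.
- frame_low: bystander: dark picture frame 115 x 165 x 24 mm lying flat; origin under its middle
- frame_top: bystander: picture frame 105 x 150 x 22 mm lying on the other one; origin under its middle
- wax_tin: bystander: flat round steel tin 74 mm in diameter, 32 mm high; origin under its middle
- sand_block: bystander: cork sanding block 62 x 95 x 32 mm; origin under its middle
Mind the look-alikes: they are no part of the job. Leave any purple or yellow look-alike of the tray alone.

How it is judged:
On the way, in this order (a step that is already met when the one before it is completed fails the run):
1. the knob's pointer reads zero (within half a tick, 0.13 rad) and the knob is let go, the tray still on the bench (value of joint tint_knob between -0.13 and 0.13 rad and contact force between the fingers and lamp below 0.1 N and height (world z) of pocket below 0.03 m), for 0.2 s.
2. the tray is lifted clear of the bench by the gripper, the ball in its pocket (height (world z) of pocket above 0.05 m and contact force between the fingers and tray above 1 N and distance between ball_center and pocket below 0.027 m), for 0.2 s.
At the end, for the whole second after the job is handed in: The gripper holds the tray still (under 20 mm/s) and level (within 6 degrees), the pocket within 35 mm of the point over the card's centre and 115 to 185 mm above the card, the ball in its pocket ring, nothing but the fingers carrying the tray, and the knob's pointer still within 0.13 rad of zero (value of joint tint_knob between -0.13 and 0.13 rad and horizontal distance between pocket and card below 0.035 m and height (world z) of pocket between 0.118 and 0.188 m and angle between tray's own z axis and vertical below 0.105 rad and distance between ball_center and pocket below 0.027 m and linear speed of tray below 0.02 m/s and angular speed of tray below 0.15 rad/s and contact force between the fingers and tray above 1 N and contact force between tray and lamp below 0.1 N and contact force between tray and frame_low below 0.1 N and contact force between tray and frame_top below 0.1 N and contact force between tray and wax_tin below 0.1 N and contact force between tray and sand_block below 0.1 N); the arm keeps its last pose, push and grip.
It fails at once if the ball leaves its pocket ring (distance between ball_center and pocket above 0.032 m).
It fails at once if the robot touches the ball (contact force between any of the fingers, the arm and ball above 0.2 N).
It fails at once if a frame, the tin or the sanding block is shifted by more than 20 mm (distance of any of frame_low, frame_top, wax_tin, sand_block from where it was at the start of the episode above 0.02 m).
It also fails if it takes over 64 s, if anything falls off the work surface, if the arm or the gripper's body presses on something with over 40 N, if the wrist force passes 120 N, or if a joint passes its speed limit or range.

## Working session

There is one attempt and no reset: what is moved stays moved. The work goes in short steps, Python scripts to look and compute and a shell command to move; the robot and the scene stay as the last step left them, time stands still between calls to the robot, and variables do not carry over. Pictures are saved under pics/ and viewed, and the job is handed in when it is done.

```bash
ls; mkdir -p pics; python3 - <<'E'
from rig import *
import cv2
s=get_state();print(s)
import rig
print(rig.grip_point_offset)
for n in ("scene","top","wrist"):
    f=grab_frame(n);cv2.imwrite(f"pics/{n}0.png",f["frame"]);print(n,f["K"],f["pose"],[k for k in f])
E
```

```text
pics
{'t': 0.0, 'joints': array([ 1.23601808e+00,  1.26319866e-01, -4.06072820e-02,  1.40538518e+00,
        4.05354602e-07,  1.57080094e+00]), 'dq': array([0.00071264, 0.00037769, 0.00132427, 0.00102046, 0.00071475,
       0.0012554 ]), 'effort': array([ 2.10510448e-04, -4.35913217e+01,  3.52922845e+01,  1.72728638e-02,
       -5.60024876e-05, -4.76061857e-08]), 'eef_pos': array([0.17236019, 0.49546977, 0.23056034]), 'tcp_rot': array([ 0.69713372,  0.11728313,  0.6973126 , -0.11834007]), 'wrist_force': array([ 0.28559274,  0.61419808, -1.31832295]), 'torque': array([-0.01123322, -0.04080423, -0.03787398]), 'gripper_width': 1.0003310191695924}
0.0187
scene [[470.08216237   0.         326.50114292]
 [  0.         470.08216237 233.21323017]
 [  0.           0.           1.        ]] [[-0.90383917 -0.33211519  0.26976704  0.84553607]
 [ 0.42785375 -0.69565036  0.5770717   0.68864433]
 [-0.00399074  0.63700085  0.77085277  1.16328268]
 [ 0.          0.          0.          1.        ]] ['frame', 'K', 'pose', 'shot']
top [[534.67874628   0.         324.92720366]
 [  0.         534.67874628 236.79582066]
 [  0.           0.           1.        ]] [[ 2.10635430e-02  9.90257352e-01 -1.37647029e-01  3.37759850e-01]
 [-9.99777400e-01  2.10303635e-02 -1.69551175e-03 -1.02288440e-02]
 [ 1.21577408e-03  1.37652102e-01  9.90479894e-01  1.56535103e+00]
 [ 0.00000000e+00  0.00000000e+00  0.00000000e+00  1.00000000e+00]] ['frame', 'K', 'pose', 'shot']
wrist [[410.12454025   0.         321.58805563]
 [  0.         410.12454025 238.7824351 ]
 [  0.           0.           1.        ]] [[ 0.32800942 -0.89931073 -0.28922314  0.09745653]
 [ 0.94467218  0.31158568  0.10251264  0.52121172]
 [-0.00207293 -0.30684617  0.95175687  0.37330003]
 [ 0.          0.          0.          1.        ]] ['frame', 'K', 'pose', 'shot']
```

View pics/scene0.png

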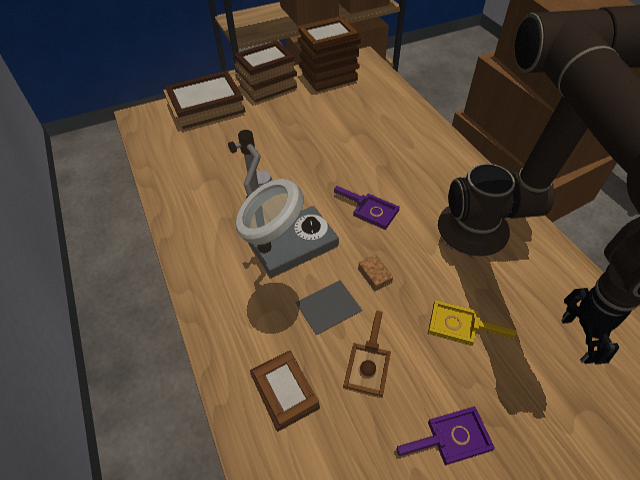

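View pics/top0.png

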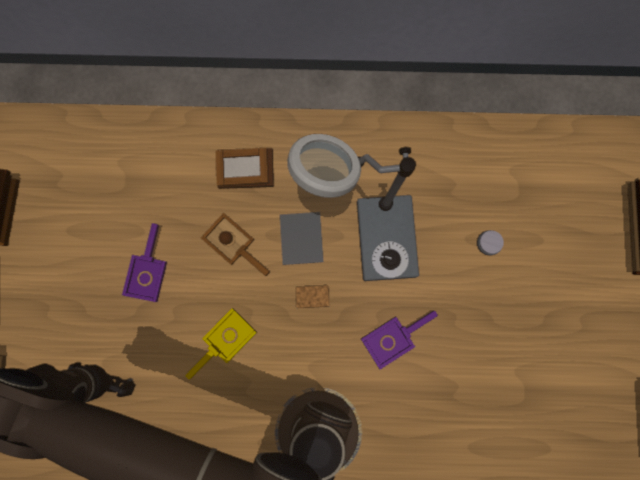

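View pics/wrist0.png

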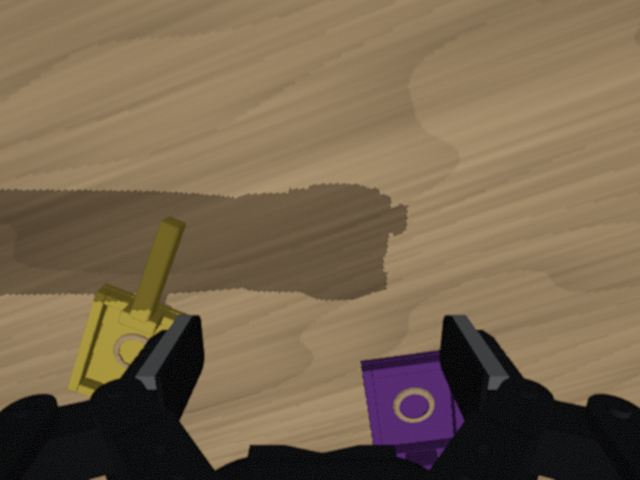

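The top view shows the lamp's foot around (388,237), its knob at (390,260), the card at (301,238), and the wooden tray at (227,238) with its handle towards (265,270). Next I'll measure them.

```bash
cat > h.py <<'E'
from rig import *
import numpy as np, cv2
from scipy.spatial.transform import Rotation as R
def ray(f,px):
    K,P=f["K"],f["pose"]; d=np.linalg.inv(K)@np.array([px[0],px[1],1.]); d=np.array([d[0],-d[1],-d[2]])
    return P[:3,3],P[:3,:3]@d
def at_z(f,px,z):
    o,d=ray(f,px); return (o+d*(z-o[2])/d[2])[:3]
def proj(f,p):
    P=f["pose"]; c=P[:3,:3].T@(np.asarray(p)-P[:3,3]); q=f["K"]@np.array([c[0],-c[1],-c[2]]); return q[:2]/q[2]
def tri(fs,pxs):
    A=np.zeros((3,3));b=np.zeros(3)
    for f,p in zip(fs,pxs):
        o,d=ray(f,p);d=d/np.linalg.norm(d);M=np.eye(3)-np.outer(d,d);A+=M;b+=M@o
    return np.linalg.solve(A,b)
def tool():
    s=get_state();q=s["tcp_rot"];return s["eef_pos"],R.from_quat([q[1],q[2],q[3],q[0]])
E
python3 - <<'E'
from h import *
ft=grab_frame("top");fs=grab_frame("scene")
H=dict(knob_grip=.066,card=.003,tray_handle=.03,pocket=.006,ball_center=.02+.006,frame_low=.02,wax_tin=.016,sand_block=.016,lamp=.0)
for n,z in H.items():
    a=find_in(ft,n);b=find_in(fs,n)
    print(n);
    for nm,f,l in(("top",ft,a),("scene",fs,b)):
        for d in l[:4]: print("  ",nm,round(d["p"],2),np.round(d["at"],1),np.round(at_z(f,d["at"],z),4)[:2])
for f,nm in((ft,"top"),(fs,"scene")):
    c=f["frame"]
    x,y=(390,258) if nm=="top" else (311,226)
    cr=c[y-25:y+25,x-30:x+30]; cv2.imwrite(f"pics/k_{nm}.png",cv2.resize(cr,None,fx=12,fy=12,interpolation=cv2.INTER_CUBIC))
E
```

```text
knob_grip
   top 0.75 [387.8 259. ] [ 0.4868 -0.186 ]
   scene 0.78 [311.1 225.3] [ 0.4907 -0.1817]
card
   top 0.79 [355.3 212.6] [ 0.6293 -0.0962]
   scene 0.6 [284.6 231.9] [ 0.5586 -0.2429]
   scene 0.35 [264.3 177.8] [ 0.5296 -0.5058]
tray_handle
   top 0.93 [232.  240.2] [0.5355 0.2612]
   top 0.87 [146.9 272.7] [0.4362 0.5012]
   top 0.84 [390.9 339. ] [ 0.2637 -0.2   ]
   top 0.7 [224.  338.6] [0.2549 0.2712]
   scene 0.93 [457.4 327.1] [0.2719 0.2866]
   scene 0.84 [373.9 364. ] [0.5247 0.2819]
   scene 0.8 [372.8 206.5] [ 0.2633 -0.1971]
   scene 0.72 [457.6 440.1] [0.441  0.5254]
pocket
   top 0.9 [390.1 336.5] [ 0.2695 -0.2007]
   top 0.87 [230.3 245.1] [0.5239 0.2698]
   top 0.74 [146.8 272.4] [0.4386 0.5096]
   top 0.65 [223.1 338.9] [0.2527 0.2782]
   scene 0.98 [455.  438.7] [0.4361 0.5167]
   scene 0.98 [373.3 209.2] [ 0.2554 -0.2044]
   scene 0.8 [378.1 361.7] [0.505  0.2725]
   scene 0.7 [457.8 323.2] [0.2518 0.2687]
ball_center
   top 0.63 [226.2 237.7] [0.5429 0.2791]
   scene 0.63 [367.8 367.3] [0.5419 0.2816]
frame_low
   top 0.88 [267.5 177.9] [0.7251 0.1662]
   scene 0.61 [271.7 413.9] [0.8042 0.2837]
wax_tin
   top 0.94 [490.2 241.6] [ 0.5492 -0.4909]
   scene 0.51 [262.5 177.1] [ 0.5376 -0.4984]
   scene 0.24 [376.2 367.8] [0.5204 0.2884]
sand_block
   top 0.96 [308.  297.3] [0.3761 0.0375]
   scene 0.56 [374.2 274.2] [0.3841 0.0323]
lamp
   top 0.7 [356.1 215.2] [ 0.6221 -0.0988]
   top 0.64 [231.2 239.5] [0.5414 0.269 ]
   scene 0.61 [287.  230.3] [ 0.5483 -0.2482]
```

View pics/k_top.png

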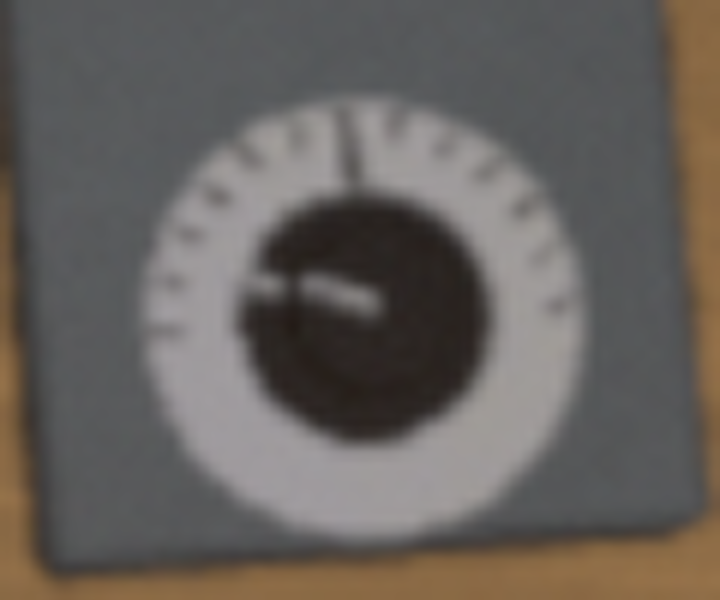

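View pics/k_scene.png

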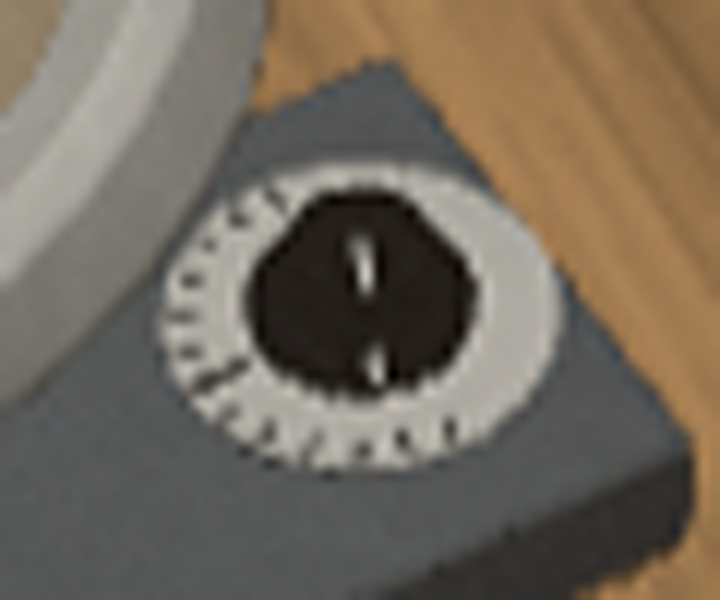

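The top view of the knob shows its pointer about 75–80° anticlockwise of the long zero mark. I'll measure the corners of the lamp foot, card and tray on enlargements.

```bash
python3 - <<'E'
import cv2
c=cv2.imread("pics/top0.png")
for n,(x0,y0,x1,y1) in dict(lampf=(350,185,430,290),tray=(190,205,330,300)).items():
    s=min(780/(x1-x0),590/(y1-y0)); s=int(s)
    print(n,s)
    cv2.imwrite(f"pics/z_{n}.png",cv2.resize(c[y0:y1,x0:x1],None,fx=s,fy=s,interpolation=cv2.INTER_CUBIC))
c=cv2.imread("pics/scene0.png")
cv2.imwrite(f"pics/z_trays.png",cv2.resize(c[300:410,290:410],None,fx=5,fy=5,interpolation=cv2.INTER_CUBIC))
E
```

```text
lampf 5
tray 5
```

View pics/z_lampf.png

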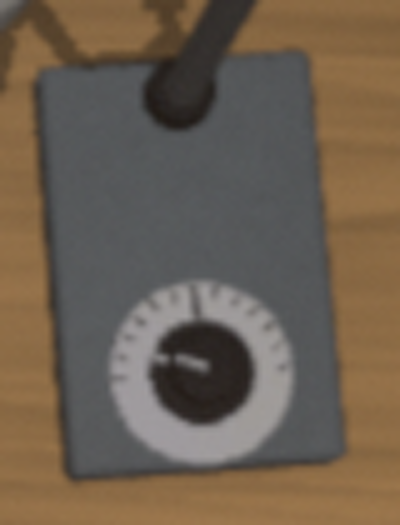

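View pics/z_tray.png

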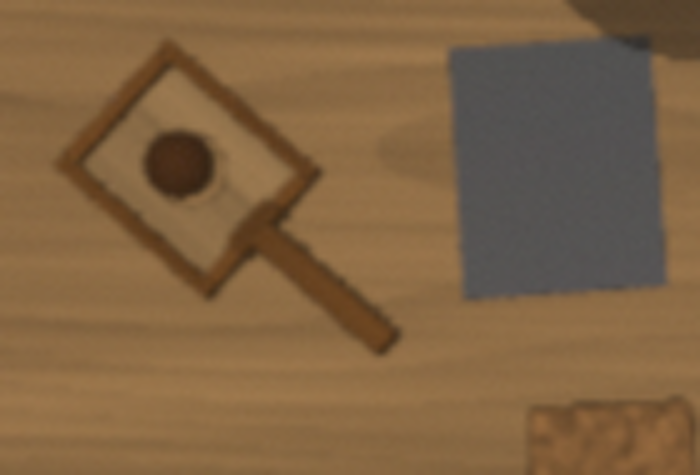

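View pics/z_trays.png

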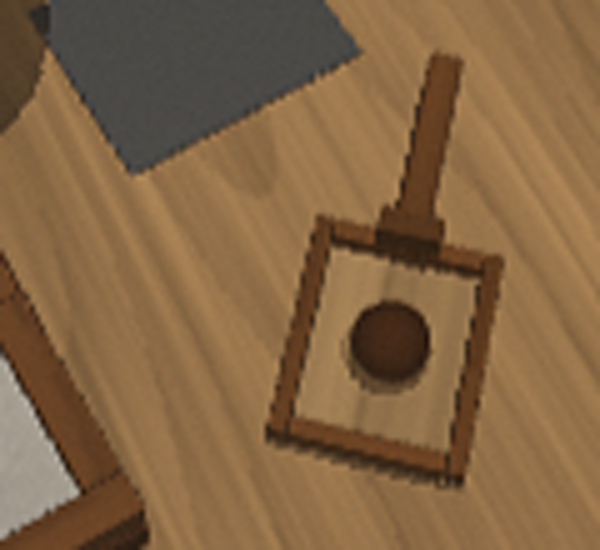

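```bash
python3 - <<'E'
from h import *
f=grab_frame("top")
def w(p,o,z): return at_z(f,[(p[0]+.5)/5-.5+o[0],(p[1]+.5)/5-.5+o[1]],z)
o=(350,185)
L=np.array([w(p,o,.045) for p in [(40,70),(308,50),(343,455),(72,475)]])  # +x+y,+x-y,-x-y,-x+y
print(L,L.mean(0)); e=lambda a,b:np.degrees(np.arctan2(*(b-a)[[1,0]]))
print("lens",np.linalg.norm(L[0]-L[3]),np.linalg.norm(L[0]-L[1]),"yaw",e(L[3],L[0]),e(L[2],L[1]),e(L[1],L[0])-90,e(L[2],L[3])-90)
o=(190,205)
C=np.array([w(p,o,.003) for p in [(450,48),(650,40),(665,285),(465,298)]])
print("card",C.mean(0),e(C[3],C[0]),e(C[2],C[1]),e(C[1],C[0])-90,e(C[2],C[3])-90,np.linalg.norm(C[0]-C[1]),np.linalg.norm(C[0]-C[3]))
T=np.array([w(p,o,.02) for p in [(168,40),(320,172),(210,295),(62,163)]])
print("tray",T.mean(0),e(T[1],T[0]),e(T[2],T[3]),e(T[0],T[3])-90,e(T[1],T[2])-90,np.linalg.norm(T[0]-T[1]),np.linalg.norm(T[0]-T[3]))
h=(w((375,352),o,.041)+w((400,332),o,.041))/2
hn=(w((268,243),o,.041)+w((285,225),o,.041))/2
print("hend",h,np.linalg.norm(h-T.mean(0)), e(h,T.mean(0)),e(h,hn))
# pointer
o=(360,233)
g=lambda p,z:at_z(f,[(p[0]+.5)/12-.5+o[0],(p[1]+.5)/12-.5+o[1]],z)
a=g((378,303),.076);b=g((305,283),.076);print("ptr",e(a,b),a,b, "skirt",g((265,285),.054))
print("zero",g((345,110),.046),g((353,185),.046))
E
```

```text
[[ 0.66285557 -0.09999487  0.045     ]
 [ 0.67801539 -0.2554348   0.045     ]
 [ 0.44332679 -0.27506401  0.045     ]
 [ 0.4287163  -0.12113245  0.045     ]] [ 0.55322851 -0.18790653  0.045     ]
lens 0.23509145169749424 0.1561774419133444 yaw 5.158553581846805 4.781056209207832 5.570354939916442 5.422011470102532
card [0.54983119 0.06263206 0.003     ] 5.253474839910245 4.733729975553978 3.547212687778142 4.944136816320864 0.11878071042365217 0.14909911399838927
tray [0.54289875 0.27617365 0.02      ] 50.43359810813995 50.0047034829169 51.7975972204068 50.25957212238066 0.11972765484755368 0.09437529121097718
hend [0.44190847 0.15501935 0.041     ] 0.15911757445429103 50.18651550186078 47.39759923505821
ptr 75.76486509849067 [ 0.48937609 -0.19383794  0.076     ] [ 0.49369964 -0.1767954   0.076     ] skirt [ 0.49532701 -0.16979333  0.054     ]
zero [ 0.53854971 -0.18946918  0.046     ] [ 0.52055758 -0.19146207  0.046     ]
```

```bash
cat >> h.py <<'E'
def delta(target,n=None):
    p,r=tool(); m=r.as_matrix(); d=np.asarray(target)-p
    print("tcp",np.round(p,4),"tool axes\n",np.round(m,3)); print("yaw of jaw y deg",np.degrees(np.arctan2(m[1,1],m[0,1])).round(2),"tilt",np.degrees(np.arccos(-m[2,0])).round(2))
    t=m.T@d; print("tool shift",np.round(t,4),"len",np.linalg.norm(t).round(4),"min rows",int(np.ceil(np.linalg.norm(t)/.04)))
    # rotvec to make x straight down keeping yaw
    ax=np.cross(m[:,0],[0,0,-1]); print("level rotvec(tool)",np.round(m.T@ax,4)); s=get_state();print("t",s["t"],"j",np.round(s["joints"],3),"F",np.round(s["wrist_force"],1),"w",round(s["gripper_width"],3))
E
python3 -c "
from h import *
delta([.4885,-.1938,.2])"
```

```text
tcp [0.1725 0.4959 0.2313] tool axes
 [[ 0.     0.329  0.944]
 [ 0.     0.944 -0.329]
 [-1.     0.     0.   ]]
yaw of jaw y deg 70.82 tilt 0.01
tool shift [ 0.0313 -0.5476  0.525 ] len 0.7593 min rows 19
level rotvec(tool) [ 0.      0.     -0.0001]
t 1.2 j [ 1.236  0.126 -0.04   1.405 -0.     1.571] F [-0.2 -0.   0.1] w 0.998
```

```bash
python3 -m inch '[0,-0.0274,0.0262,0,0,0,0, 0,-0.0274,0.0262,0,0,0,0, 0,-0.0274,0.0262,0,0,0,0, 0,-0.0274,0.0262,0,0,0,0, 0,-0.0274,0.0262,0,0,0,0]'
python3 -m inch '[0,-0.0274,0.0262,0,0,0,0, 0,-0.0274,0.0262,0,0,0,0, 0,-0.0274,0.0262,0,0,0,0, 0,-0.0274,0.0262,0,0,0,0, 0,-0.0274,0.0262,0,0,0,0]'
python3 -c "
from h import *
delta([.4885,-.1938,.2])"
```

```text
t: 1.62
eef_pos: [0.2514, 0.3219, 0.2313]
tcp_rot: [0.697, 0.118, 0.697, -0.117]
wrist_force: [2.0, 0.5, -0.5]
gripper_width: 0.998
t: 2.03
eef_pos: [0.3301, 0.1493, 0.2316]
tcp_rot: [0.698, 0.118, 0.697, -0.117]
wrist_force: [0.9, 0.8, 1.3]
gripper_width: 1.002
tcp [0.3301 0.1493 0.2316] tool axes
 [[ 0.001  0.328  0.945]
 [ 0.     0.945 -0.328]
 [-1.     0.001  0.001]]
yaw of jaw y deg 70.85 tilt 0.06
tool shift [ 0.0316 -0.2722  0.2621] len 0.3792 min rows 10
level rotvec(tool) [ 0.      0.0008 -0.0008]
t 2.0333 j [ 0.425 -0.183 -0.337  1.415  0.     0.759] F [0.9 0.8 1.3] w 1.002
```

j6 falls along with j1, as I expected. I'll carry on to a point above the knob.

```bash
python3 -m inch '[0,-0.0272,0.0262,0,0,0,0, 0,-0.0272,0.0262,0,0,0,0, 0,-0.0272,0.0262,0,0,0,0, 0,-0.0272,0.0262,0,0,0,0, 0,-0.0272,0.0262,0,0,0,0]'
python3 -m inch '[0,-0.0272,0.0262,0,0,0,0, 0,-0.0272,0.0262,0,0,0,0, 0,-0.0272,0.0262,0,0,0,0, 0,-0.0272,0.0262,0,0,0,0, 0,-0.0272,0.0262,0,0,0,0]'
python3 -m inch '[0.02,0,0,0,0,0,0,0,0,0,0,0,0,0]'
python3 -c "
from h import *
delta([.4885,-.1938,.055])
f=grab_frame('wrist');cv2.imwrite('pics/w1.png',f['frame'])
for d in find_in(f,'knob_grip')[:2]: print(d['p'],d['at'],at_z(f,d['at'],.066))
print(proj(f,[.4885,-.1938,.076]))
f=grab_frame('top');cv2.imwrite('pics/t1.png',f['frame'][120:320,280:480].repeat(3,0).repeat(3,1))"
```

```text
t: 2.45
eef_pos: [0.4093, -0.0225, 0.2316]
tcp_rot: [0.698, 0.118, 0.697, -0.118]
wrist_force: [1.2, 1.3, 0.1]
gripper_width: 1.003
t: 2.87
eef_pos: [0.4884, -0.1941, 0.2313]
tcp_rot: [0.697, 0.118, 0.697, -0.118]
wrist_force: [0.4, 0.1, 0.3]
gripper_width: 1.0
t: 3.03
eef_pos: [0.4874, -0.1934, 0.2079]
tcp_rot: [0.695, 0.119, 0.699, -0.118]
wrist_force: [-0.6, 0.8, -1.1]
gripper_width: 1.002
tcp [ 0.4874 -0.1934  0.2079] tool axes
 [[-0.004  0.331  0.943]
 [ 0.002  0.943 -0.331]
 [-1.     0.    -0.005]]
yaw of jaw y deg 70.65 tilt 0.27
tool shift [ 1.529e-01 -1.000e-04  1.800e-03] len 0.1529 min rows 4
level rotvec(tool) [ 0.     -0.0047 -0.0003]
t 3.0333 j [-0.378  0.129 -0.087  1.36   0.    -0.04 ] F [-0.6  0.8 -1.1] w 1.002
0.7 [320.0, 214.9] [ 0.48110155 -0.19310913  0.066     ]
[322.52660345 228.46810257]
```

View pics/w1.png

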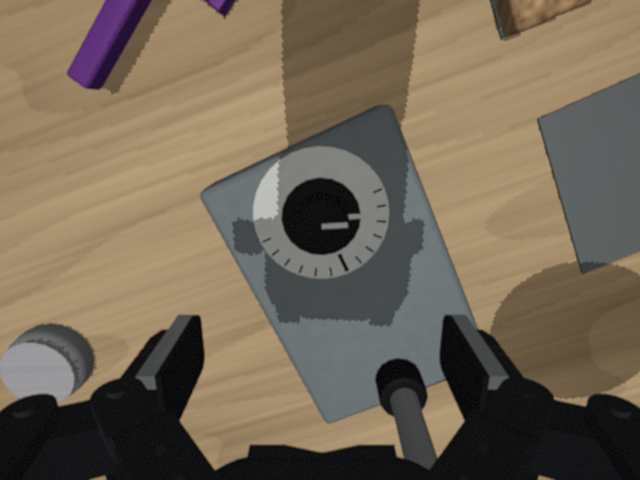

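View pics/t1.png

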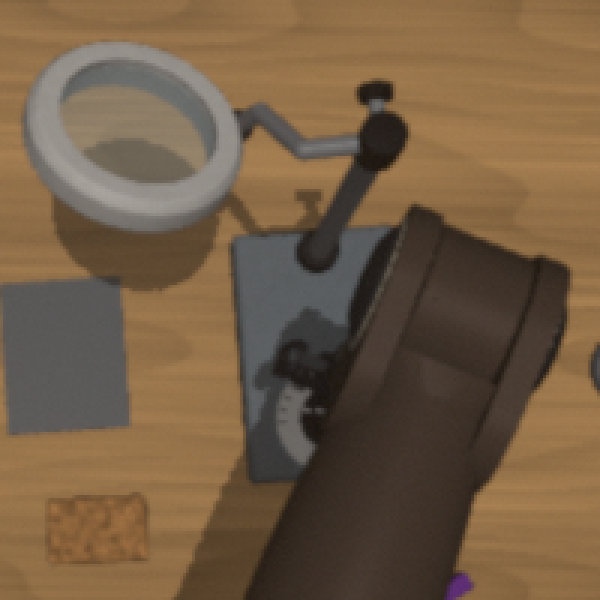

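```bash
python3 - <<'E'
from h import *
f=grab_frame("wrist"); im=f["frame"]
g=cv2.cvtColor(im,cv2.COLOR_BGR2GRAY)
for z in(.046,.05,.054): print(z,at_z(f,(321,216),z),proj(f,[.4885,-.1938,z]))
print("ptr inner",at_z(f,(322,226.5),.076), "outer",at_z(f,(349,225),.076),"skirt",at_z(f,(349,216.5),.054))
cv2.imwrite("pics/w1k.png",cv2.resize(im[135:290,240:410],None,fx=4,fy=4,interpolation=cv2.INTER_CUBIC))
E
```

```text
0.046 [ 0.48847533 -0.19291053  0.046     ] [319.92780662 216.39274889]
0.05 [ 0.48749065 -0.19256109  0.05      ] [319.90548224 217.71776817]
0.054 [ 0.48650598 -0.19221164  0.054     ] [319.88261062 219.07526794]
ptr inner [ 0.4885496  -0.19213196  0.076     ] outer [ 0.49374506 -0.17377879  0.076     ] skirt [ 0.49380657 -0.17233738  0.054     ]
```

View pics/w1k.png

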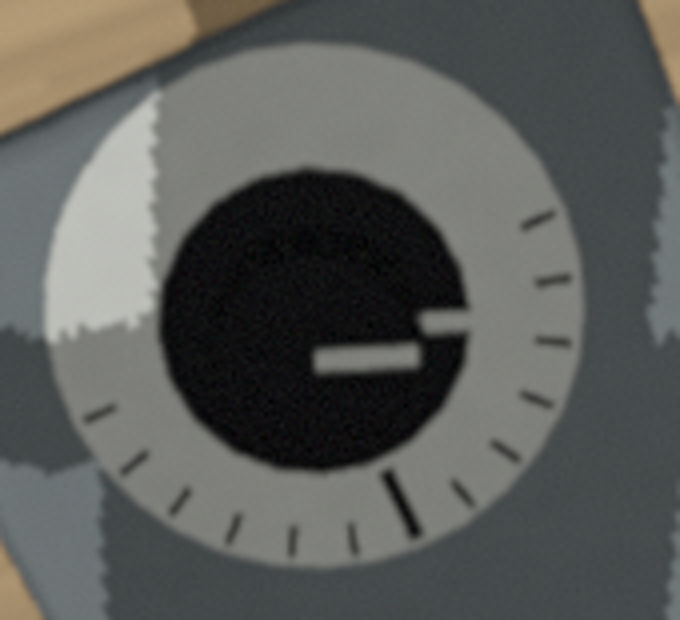

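```bash
python3 -m inch '[0.034,0,0,0,0,0,0, 0.034,0,0,0,0,0,0, 0.034,0,0,0,0,0,0, 0,0,0,0,0,0,0]'
python3 -c "
from h import *
delta([.4884,-.1933,.055])"
```

```text
t: 3.57
eef_pos: [0.4844, -0.1896, 0.1043]
tcp_rot: [0.694, 0.118, 0.7, -0.117]
wrist_force: [-1.0, 1.3, -0.1]
gripper_width: 1.002
tcp [ 0.4844 -0.1896  0.1043] tool axes
 [[-0.008  0.327  0.945]
 [ 0.003  0.945 -0.327]
 [-1.     0.    -0.008]]
yaw of jaw y deg 70.92 tilt 0.49
tool shift [ 0.0493 -0.0023  0.0054] len 0.0496 min rows 2
level rotvec(tool) [ 0.     -0.0085 -0.0004]
t 3.5667 j [-0.373  0.155 -0.286  1.138  0.    -0.04 ] F [-1.   1.3 -0.1] w 1.002
```

```bash
python3 -m inch '[0.015,-0.001,0.003,0,-0.008,0,0, 0.014,-0.001,0.002,0,0,0,0, 0,0,0,0,0,0,0]'
python3 -c "
from h import *
delta([.4884,-.1933,.055])"
```

```text
t: 3.82
eef_pos: [0.492, -0.1949, 0.0806]
tcp_rot: [0.7, 0.117, 0.695, -0.118]
wrist_force: [-0.1, 0.4, 0.7]
gripper_width: 0.999
tcp [ 0.492  -0.1949  0.0806] tool axes
 [[ 0.007  0.327  0.945]
 [-0.002  0.945 -0.327]
 [-1.     0.     0.007]]
yaw of jaw y deg 70.88 tilt 0.42
tool shift [ 0.0256  0.0003 -0.0041] len 0.0259 min rows 1
level rotvec(tool) [ 0.      0.0073 -0.    ]
t 3.8167 j [-0.377  0.171 -0.321  1.072  0.    -0.044] F [-0.1  0.4  0.7] w 0.999
```

```bash
python3 -m inch '[0,0,0,0,0.008,0,0, 0,0,0,0,0,0,0, 0,0,0,0,0,0,0]'
python3 -c "
from h import *
delta([.4884,-.1933,.055])"
```

```text
t: 4.07
eef_pos: [0.4932, -0.1958, 0.0823]
tcp_rot: [0.698, 0.117, 0.696, -0.118]
wrist_force: [0.6, -0.3, 0.5]
gripper_width: 1.004
tcp [ 0.4932 -0.1958  0.0823] tool axes
 [[ 0.002  0.328  0.945]
 [-0.001  0.945 -0.328]
 [-1.    -0.     0.002]]
yaw of jaw y deg 70.84 tilt 0.14
tool shift [ 0.0273  0.0007 -0.0054] len 0.0278 min rows 1
level rotvec(tool) [0.     0.0024 0.0001]
t 4.0667 j [-0.378  0.177 -0.31   1.082 -0.    -0.043] F [ 0.6 -0.3  0.5] w 1.004
```

```bash
python3 -m inch '[0.009,0,-0.003,0,0,0,0, 0.009,0,-0.002,0,0,0,0, 0.008,0,0,0,0,0,0, 0,0,0,0,0,0,0, 0,0,0,0,0,0,0]'
python3 -m inch '[0,0,0,0,0,0,0]'
python3 -c "
from h import *
delta([.4884,-.1933,.055])"
```

```text
t: 4.48
eef_pos: [0.4866, -0.1937, 0.0533]
tcp_rot: [0.697, 0.118, 0.698, -0.118]
wrist_force: [-0.3, 0.0, 0.6]
gripper_width: 1.0
t: 4.57
eef_pos: [0.4873, -0.1939, 0.0541]
tcp_rot: [0.697, 0.118, 0.697, -0.118]
wrist_force: [-0.2, -0.4, 0.6]
gripper_width: 1.001
tcp [ 0.4873 -0.1939  0.0541] tool axes
 [[-0.     0.329  0.944]
 [ 0.     0.944 -0.329]
 [-1.     0.    -0.   ]]
yaw of jaw y deg 70.81 tilt 0.03
tool shift [-0.0009  0.001   0.0008] len 0.0015 min rows 1
level rotvec(tool) [ 0.     -0.0005 -0.    ]
t 4.5667 j [-0.379  0.186 -0.364  1.021 -0.    -0.044] F [-0.2 -0.4  0.6] w 1.001
```

```bash
python3 -m inch '[0,0,0,0,0,0,0.3, 0,0,0,0,0,0,0.6, 0,0,0,0,0,0,1, 0,0,0,0,0,0,1, 0,0,0,0,0,0,1]' 25
python3 -m inch '[0,0,0,0,0,0,1, 0,0,0,0,0,0,1, 0,0,0,0,0,0,1, 0,0,0,0,0,0,1, 0,0,0,0,0,0,1]'
python3 -c "
from h import *
delta([.4884,-.1933,.055])
f=grab_frame('wrist');cv2.imwrite('pics/w2.png',f['frame'])"
```

```text
t: 4.98
eef_pos: [0.4876, -0.1942, 0.0548]
tcp_rot: [0.697, 0.118, 0.697, -0.118]
wrist_force: [-1.4, -0.6, 3.2]
gripper_width: 0.448
t: 5.4
eef_pos: [0.4876, -0.1942, 0.0548]
tcp_rot: [0.697, 0.118, 0.697, -0.118]
wrist_force: [-2.0, -0.1, 4.6]
gripper_width: 0.449
tcp [ 0.4876 -0.1942  0.0548] tool axes
 [[ 0.001  0.329  0.944]
 [-0.001  0.944 -0.329]
 [-1.    -0.     0.001]]
yaw of jaw y deg 70.81 tilt 0.05
tool shift [-0.0002  0.0011  0.0005] len 0.0012 min rows 1
level rotvec(tool) [0.     0.0008 0.0004]
t 5.4 j [-0.379  0.185 -0.363  1.022 -0.    -0.044] F [-2.  -0.1  4.6] w 0.449
```

View pics/w2.png

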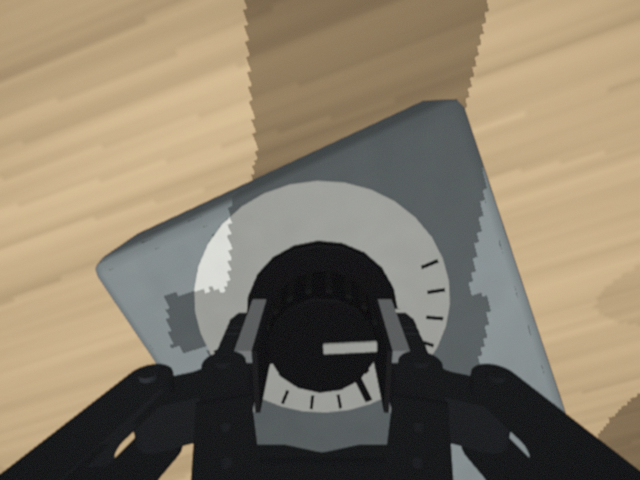

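The fingers hold the grip at about 38 mm, and the pointer line is visible at (350,348). I'll turn it clockwise now.

```bash
python3 -m inch '[0,0,0,0.1,0,0,1, 0,0,0,0.1,0,0,1, 0,0,0,0.1,0,0,1, 0,0,0,0.1,0,0,1, 0,0,0,0.1,0,0,1]'
python3 -m inch '[0,0,0,0.1,0,0,1, 0,0,0,0.1,0,0,1, 0,0,0,0.1,0,0,1, 0,0,0,0.1,0,0,1, 0,0,0,0.1,0,0,1]'
python3 -m inch '[0,0,0,0.1,0,0,1, 0,0,0,0.1,0,0,1, 0,0,0,0.02,0,0,1, 0,0,0,0,0,0,1, 0,0,0,0,0,0,1]'
python3 -c "
from h import *
delta([.4884,-.1933,.055])
f=grab_frame('wrist');cv2.imwrite('pics/w3.png',f['frame'])"
```

```text
t: 5.87
eef_pos: [0.4875, -0.1944, 0.0548]
tcp_rot: [0.646, 0.288, 0.645, -0.289]
wrist_force: [-2.8, -2.0, 5.8]
gripper_width: 0.443
t: 6.28
eef_pos: [0.4872, -0.1945, 0.0548]
tcp_rot: [0.554, 0.439, 0.554, -0.44]
wrist_force: [-3.7, -2.5, 6.7]
gripper_width: 0.441
t: 6.7
eef_pos: [0.4871, -0.1945, 0.0548]
tcp_rot: [0.504, 0.496, 0.504, -0.497]
wrist_force: [-3.4, -1.3, 6.9]
gripper_width: 0.45
tcp [ 0.4871 -0.1945  0.0548] tool axes
 [[-0.     1.     0.015]
 [-0.001  0.015 -1.   ]
 [-1.    -0.     0.001]]
yaw of jaw y deg 0.88 tilt 0.09
tool shift [-0.0002  0.0013 -0.0012] len 0.0018 min rows 1
level rotvec(tool) [0.     0.0014 0.0005]
t 6.7 j [-3.790e-01  1.850e-01 -3.630e-01  1.022e+00 -1.000e-03  1.176e+00] F [-3.4 -1.3  6.9] w 0.45
```

View pics/w3.png

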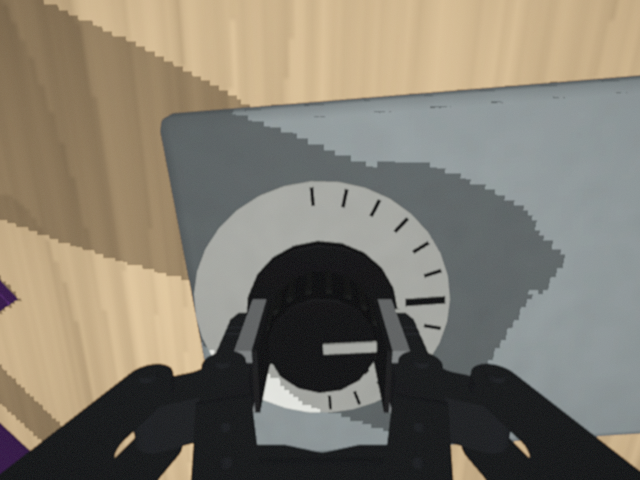

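The pointer (325,350)–(377,347) is now parallel to the long mark (407,303)–(445,299). I'll open, rise and check.

```bash
python3 -m inch '[0,0,0,0,0,0,0.4, 0,0,0,0,0,0,0, 0,0,0,0,0,0,0, 0,0,0,0,0,0,0]'
python3 -m inch '[-0.03,0,0,0,0,0,0, -0.04,0,0,0,0,0,0, -0.04,0,0,0,0,0,0, -0.04,0,0,0,0,0,0, 0,0,0,0,0,0,0]'
python3 -c "
from h import *
delta([.476,.195,.2])
f=grab_frame('wrist');cv2.imwrite('pics/w4.png',f['frame'])"
```

```text
t: 7.08
eef_pos: [0.4874, -0.1938, 0.054]
tcp_rot: [0.504, 0.496, 0.504, -0.496]
wrist_force: [0.7, -0.4, -0.3]
gripper_width: 0.982
t: 7.5
eef_pos: [0.4904, -0.195, 0.2125]
tcp_rot: [0.508, 0.498, 0.5, -0.494]
wrist_force: [1.1, -0.1, 0.0]
gripper_width: 0.999
tcp [ 0.4904 -0.195   0.2125] tool axes
 [[ 0.011  1.     0.016]
 [-0.004  0.016 -1.   ]
 [-1.     0.011  0.004]]
yaw of jaw y deg 0.93 tilt 0.67
tool shift [ 0.0107 -0.0082 -0.3902] len 0.3904 min rows 10
level rotvec(tool) [ 0.      0.0043 -0.0108]
t 7.5 j [-0.379  0.122 -0.086  1.352  0.     1.176] F [ 1.1 -0.1  0. ] w 0.999
```

View pics/w4.png

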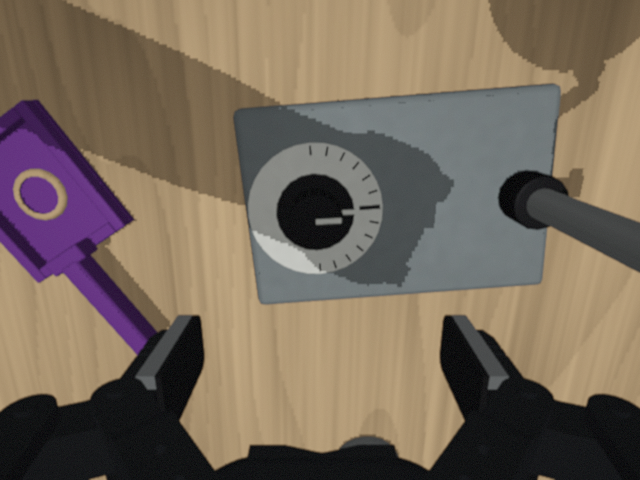

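The knob reads zero: the pointer (316,222)–(342,220) and skirt mark at (350,212) line up with the long mark at (370,208). Next the tray, keeping away from the lens on the way.

```bash
python3 -m inch '[0,-0.014,-0.039,0,0,0,0, 0,-0.014,-0.039,0,0,0,0, 0,-0.014,-0.039,0,0,0,0, 0,-0.014,-0.039,0,0,0,0, 0,-0.014,-0.039,0,0,0,0]'
python3 -m inch '[0,0.011,-0.039,0,0,0,0, 0,0.011,-0.039,0,0,0,0, 0,0.011,-0.039,0,0,0,0, 0,0.011,-0.039,0,0,0,0, 0,0.011,-0.039,0,0,0,0]'
python3 -m inch '[0,0,0,-0.12,0,0,0, 0,0,0,-0.12,0,0,0, 0,0,0,-0.12,0,0,0, 0,0,0,-0.12,0,0,0, 0,0,0,-0.12,0,0,0]'
python3 -m inch '[0,0,0,-0.12,0,0,0, 0,0,0,-0.12,0,0,0, 0,0,0,-0.12,0,0,0, 0,0,0,-0.12,0,0,0, 0,0,0,-0.12,0,0,0]'
python3 -m inch '[0,0,0,-0.12,0,0,0, 0,0,0,-0.12,0,0,0, 0,0,0,-0.12,0,0,0, 0,0,0,-0.12,0,0,0, 0,0,0,-0.12,0,0,0]'
python3 -m inch '[0,0,0,-0.12,0,0,0, 0,0,0,-0.12,0,0,0, 0,0,0,-0.12,0,0,0, 0,0,0,-0.12,0,0,0, 0,0,0,-0.12,0,0,0]'
python3 -m inch '[0,0,0,-0.033,0,0,0, 0,0,0,0,0,0,0]'
python3 -c "
from h import *
delta([.476,.195,.009])
f=grab_frame('wrist');cv2.imwrite('pics/w5.png',f['frame'])
g=grab_frame('top');cv2.imwrite('pics/t5.png',g['frame'])
for n in('tray_handle','tray'):
  o=outline_of(f,n)
  for d in o[:2]: print(n,d['p'],d['at'],at_z(f,d['at'],.04))
for a in (-.05,0,.04):
  d=np.array([np.cos(.878),np.sin(.878)]); print(a,proj(f,[*(np.array([.476,.195])+a*d),.041]))
"
```

```text
t: 7.97
eef_pos: [0.4128, 0.0013, 0.2031]
tcp_rot: [0.503, 0.496, 0.504, -0.496]
wrist_force: [0.7, 0.3, 0.2]
gripper_width: 0.997
t: 8.38
eef_pos: [0.4657, 0.1978, 0.2033]
tcp_rot: [0.504, 0.495, 0.504, -0.496]
wrist_force: [1.3, -0.5, 0.5]
gripper_width: 1.0
t: 8.8
eef_pos: [0.4657, 0.196, 0.2029]
tcp_rot: [0.629, 0.322, 0.63, -0.323]
wrist_force: [-0.2, -0.1, 0.0]
gripper_width: 1.002
t: 9.22
eef_pos: [0.4657, 0.1957, 0.203]
tcp_rot: [0.696, 0.122, 0.697, -0.123]
wrist_force: [-0.2, 0.1, 0.3]
gripper_width: 0.999
t: 9.63
eef_pos: [0.4657, 0.1957, 0.203]
tcp_rot: [0.701, -0.089, 0.702, 0.088]
wrist_force: [-0.3, -0.4, 0.4]
gripper_width: 0.994
t: 10.05
eef_pos: [0.4657, 0.1957, 0.203]
tcp_rot: [0.643, -0.292, 0.645, 0.292]
wrist_force: [0.9, 0.5, -0.3]
gripper_width: 1.0
t: 10.22
eef_pos: [0.4657, 0.1957, 0.2031]
tcp_rot: [0.639, -0.301, 0.641, 0.301]
wrist_force: [0.5, 0.5, -0.4]
gripper_width: 0.999
tcp [0.4657 0.1957 0.2031] tool axes
 [[-0.002 -0.77   0.638]
 [-0.001  0.638  0.77 ]
 [-1.     0.001 -0.002]]
yaw of jaw y deg 140.36 tilt 0.11
tool shift [ 0.1941 -0.0085  0.0064] len 0.1944 min rows 5
level rotvec(tool) [ 0.     -0.0016 -0.001 ]
t 10.2167 j [ 0.398  0.091 -0.14   1.341  0.    -0.481] F [ 0.5  0.5 -0.4] w 0.999
tray_handle 0.89 [312.9, 301.4] [0.51735385 0.24763763 0.04      ]
tray_handle 0.79 [581.5, 377.2] [0.38278787 0.4545924  0.04      ]
tray 0.92 [582.7, 377.7] [0.38222751 0.45572901 0.04      ]
tray 0.78 [568.1, 103.8] [0.27864075 0.24450313 0.04      ]
-0.05 [309.66021974 157.77721171]
0 [310.12723691 223.41055942]
0.04 [310.46963432 271.53017845]
```

View pics/w5.png

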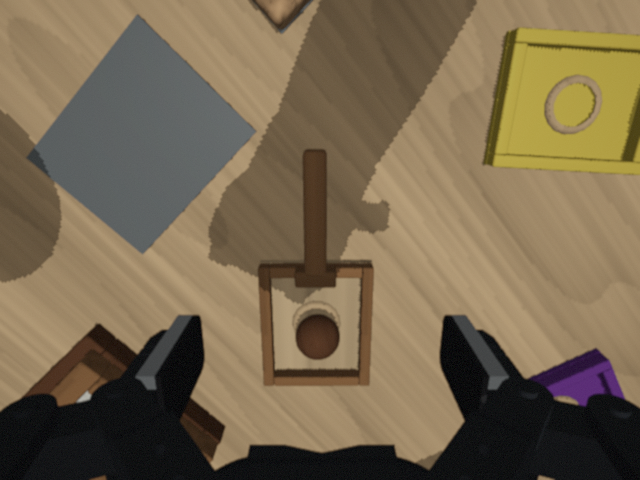

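View pics/t5.png

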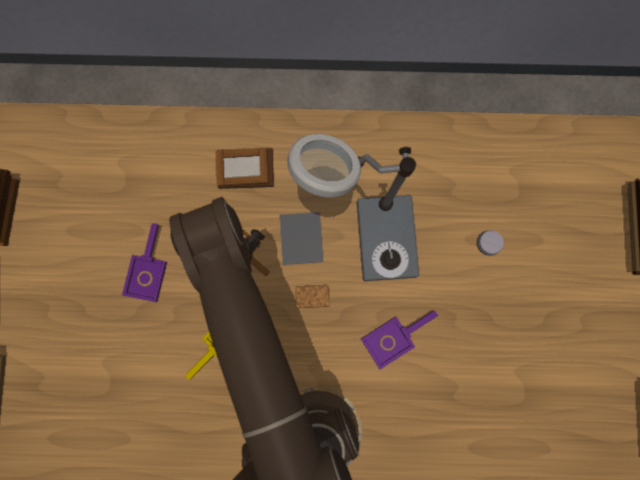

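```bash
python3 - <<'E'
from h import *
f=grab_frame("wrist")
cv2.imwrite("pics/w5k.png",cv2.resize(f["frame"][140:395,250:385],None,fx=3,fy=3,interpolation=cv2.INTER_CUBIC))
d=np.array([np.cos(np.radians(50.3)),np.sin(np.radians(50.3))]);n=np.array([-d[1],d[0]])
C=np.array([.543,.276])
def loc(px,z):
    p=at_z(f,px,z)[:2]-C; return np.round([p@d*1e3,p@n*1e3],1)
for nm,px,z in [("end",(315,150),.041),("end19",(315,150),.019),("brk",(315,272),.041),("rim",(260,263),.02),("rim",(372,262),.02),("rim",(369,384),.02),("rim",(264,384),.02),("ball",(318,337),.026)]: print(nm,loc(px,z))
b=find_in(f,"ball_center");print([(x["at"],x["p"]) for x in b[:2]],loc(b[0]["at"],.026) if b else "")
E
```

```text
end [-160.3    3.5]
end19 [-158.2    3.2]
brk [-64.1   3.1]
rim [-63.7 -44.1]
rim [-64.6  51.3]
rim [58.6 53.1]
rim [ 58.6 -46. ]
ball [4.5 5.2]
[([318.4, 335.8], 0.86)] [3.3 5.5]
```

View pics/w5k.png

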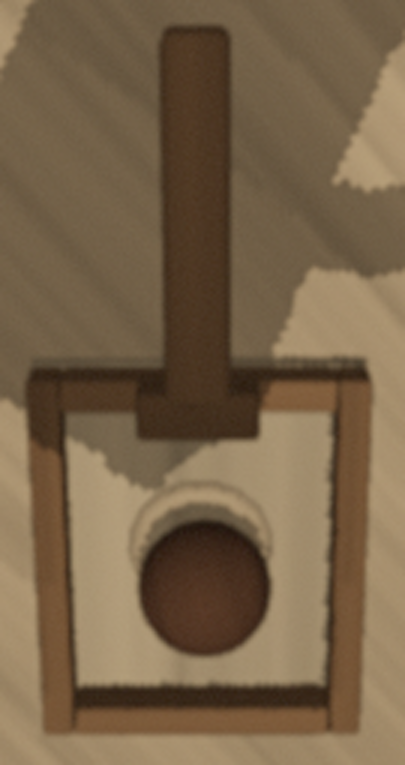

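```bash
python3 -m inch '[0.035,-0.003,0.002,0,0,0,0, 0.035,-0.002,0.002,0,0,0,0, 0.035,0,0,0,0,0,0, 0.02,0,0,0,0,0,0, 0,0,0,0,0,0,0]'
python3 -m inch '[0,0,0,0,0,0,0, 0,0,0,0,0,0,0]'
python3 -c "
from h import *
delta([.4724,.1954,.009])
f=grab_frame('wrist');cv2.imwrite('pics/w6.png',f['frame'])"
```

```text
t: 10.93
eef_pos: [0.4696, 0.1943, 0.0746]
tcp_rot: [0.637, -0.3, 0.643, 0.301]
wrist_force: [-0.2, -0.9, -0.3]
gripper_width: 1.002
t: 11.1
eef_pos: [0.4735, 0.196, 0.0809]
tcp_rot: [0.641, -0.301, 0.639, 0.301]
wrist_force: [0.4, -0.2, 1.2]
gripper_width: 1.004
tcp [0.4735 0.196  0.0809] tool axes
 [[ 0.002 -0.77   0.639]
 [ 0.001  0.639  0.77 ]
 [-1.    -0.001  0.002]]
yaw of jaw y deg 140.31 tilt 0.12
tool shift [ 0.0719  0.0005 -0.0013] len 0.0719 min rows 2
level rotvec(tool) [0.     0.0018 0.0009]
t 11.1 j [ 0.392  0.145 -0.351  1.073  0.    -0.486] F [ 0.4 -0.2  1.2] w 1.004
```

View pics/w6.png

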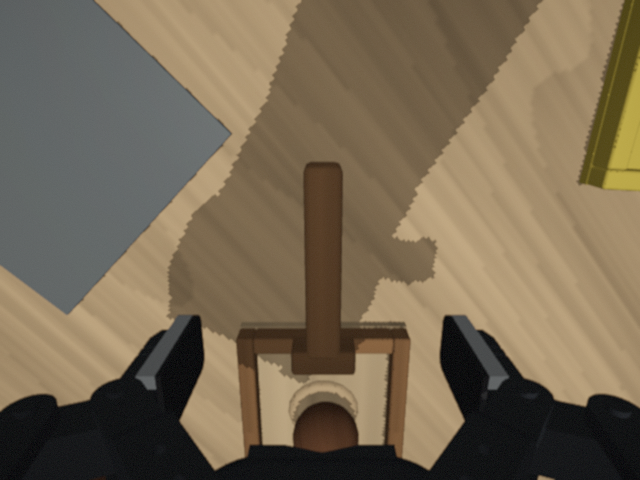

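```bash
python3 -m inch '[0.02,0,0,0,0,0,0, 0.02,0,-0.001,0,0,0,0, 0.014,0,0,0,0,0,0, 0.009,0,0,0,0,0,0, 0.005,0,0,0,0,0,0]'
python3 -m inch '[0.003,0,0,0,0,0,0, 0,0,0,0,0,0,0, 0,0,0,0,0,0,0, 0,0,0,0,0,0,0]'
python3 -c "
from h import *
delta([.4724,.1954,.009])
f=grab_frame('wrist');cv2.imwrite('pics/w7.png',f['frame'])"
```

```text
t: 11.57
eef_pos: [0.4725, 0.1951, 0.0117]
tcp_rot: [0.64, -0.301, 0.64, 0.301]
wrist_force: [0.1, -0.4, 0.9]
gripper_width: 0.998
t: 11.9
eef_pos: [0.4726, 0.1952, 0.0092]
tcp_rot: [0.641, -0.301, 0.639, 0.301]
wrist_force: [0.6, 0.1, -0.6]
gripper_width: 0.997
tcp [0.4726 0.1952 0.0092] tool axes
 [[ 0.001 -0.77   0.639]
 [ 0.001  0.639  0.77 ]
 [-1.    -0.001  0.001]]
yaw of jaw y deg 140.32 tilt 0.08
tool shift [0.0002 0.0003 0.    ] len 0.0004 min rows 1
level rotvec(tool) [0.     0.0013 0.0007]
t 11.9 j [ 0.392  0.197 -0.457  0.915 -0.    -0.487] F [ 0.6  0.1 -0.6] w 0.997
```

View pics/w7.png

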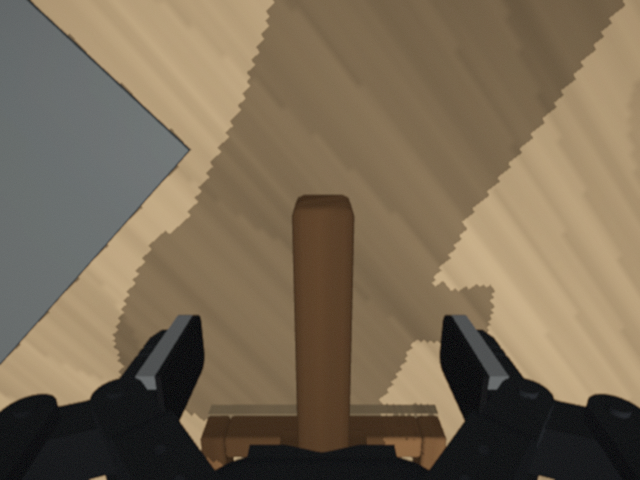

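The handle (column 323) is centred between the fingers, so I'll close gradually with a firm grip.

```bash
python3 -m inch '[0,0,0,0,0,0,0.25, 0,0,0,0,0,0,0.5, 0,0,0,0,0,0,0.6, 0,0,0,0,0,0,0.68, 0,0,0,0,0,0,0.74]' 40
python3 -m inch '[0,0,0,0,0,0,0.78, 0,0,0,0,0,0,0.82, 0,0,0,0,0,0,0.9, 0,0,0,0,0,0,1, 0,0,0,0,0,0,1]'
python3 -m inch '[0,0,0,0,0,0,1, 0,0,0,0,0,0,1, 0,0,0,0,0,0,1]' 110
python3 -c "
from h import *
delta([.4724,.1954,.009])
f=grab_frame('wrist');cv2.imwrite('pics/w8.png',f['frame'])"
```

```text
t: 12.37
eef_pos: [0.472, 0.1949, 0.0083]
tcp_rot: [0.64, -0.301, 0.64, 0.301]
wrist_force: [0.1, 0.5, -0.5]
gripper_width: 0.3
t: 12.78
eef_pos: [0.472, 0.1949, 0.0084]
tcp_rot: [0.64, -0.301, 0.64, 0.301]
wrist_force: [-0.5, -0.3, 1.3]
gripper_width: 0.202
t: 13.03
eef_pos: [0.472, 0.1949, 0.0085]
tcp_rot: [0.64, -0.301, 0.64, 0.301]
wrist_force: [-1.7, -0.2, 3.7]
gripper_width: 0.193
tcp [0.472  0.1949 0.0085] tool axes
 [[ 0.    -0.77   0.638]
 [ 0.     0.638  0.77 ]
 [-1.    -0.     0.   ]]
yaw of jaw y deg 140.32 tilt 0.01
tool shift [-0.0005 -0.      0.0006] len 0.0008 min rows 1
level rotvec(tool) [0.     0.0001 0.    ]
t 13.0333 j [ 0.392  0.198 -0.459  0.914  0.    -0.487] F [-1.7 -0.2  3.7] w 0.193
```

View pics/w8.png

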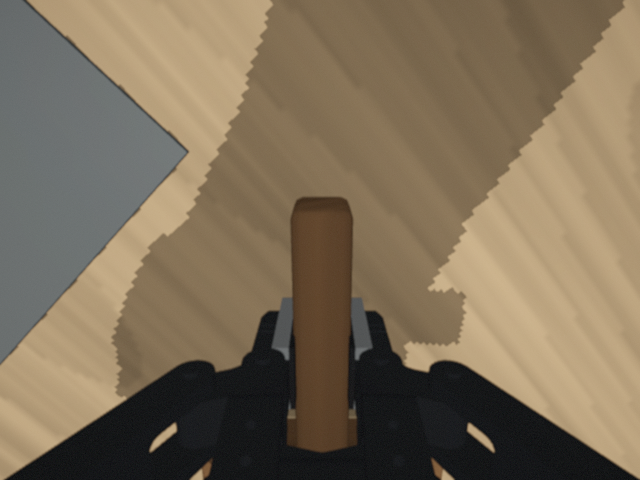

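```bash
python3 -m inch '[-0.001,0,0,0,0,0,1, -0.002,0,0,0,0,0,1, -0.003,0,0,0,0,0,1, -0.004,0,0,0,0,0,1, -0.004,0,0,0,0,0,1]'
python3 -m inch '[-0.003,0,0,0,0,0,1, -0.002,0,0,0,0,0,1, -0.001,0,0,0,0,0,1, 0,0,0,0,0,0,1, 0,0,0,0,0,0,1]'
python3 -c "
from h import *
delta([.4724,.1954,.155])
f=grab_frame('wrist');cv2.imwrite('pics/w9.png',f['frame'])
f=grab_frame('scene');cv2.imwrite('pics/s9.png',cv2.resize(f['frame'][230:430,240:490],None,fx=3,fy=3))"
```

```text
t: 13.5
eef_pos: [0.4718, 0.1947, 0.0224]
tcp_rot: [0.64, -0.301, 0.64, 0.301]
wrist_force: [0.1, -0.5, -2.3]
gripper_width: 0.196
t: 13.92
eef_pos: [0.472, 0.1949, 0.0283]
tcp_rot: [0.64, -0.301, 0.64, 0.301]
wrist_force: [0.2, 0.2, -2.4]
gripper_width: 0.194
tcp [0.472  0.1949 0.0283] tool axes
 [[ 0.    -0.77   0.639]
 [ 0.     0.639  0.77 ]
 [-1.    -0.     0.   ]]
yaw of jaw y deg 140.32 tilt 0.0
tool shift [-0.1267  0.      0.0007] len 0.1267 min rows 4
level rotvec(tool) [0. 0. 0.]
t 13.9167 j [ 0.392  0.181 -0.432  0.958 -0.    -0.487] F [ 0.2  0.2 -2.4] w 0.194
```

View pics/w9.png

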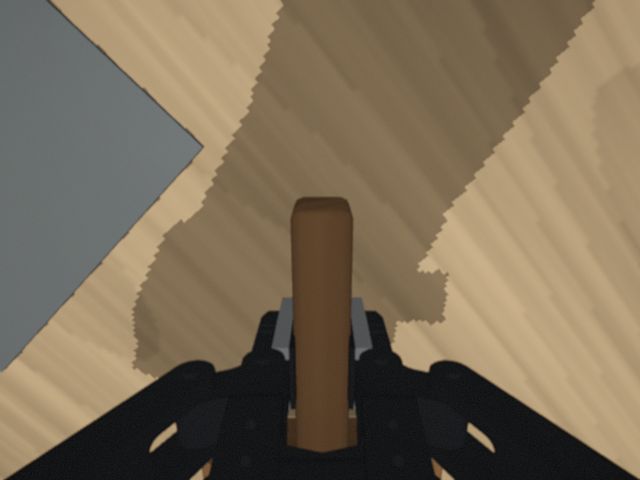

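View pics/s9.png

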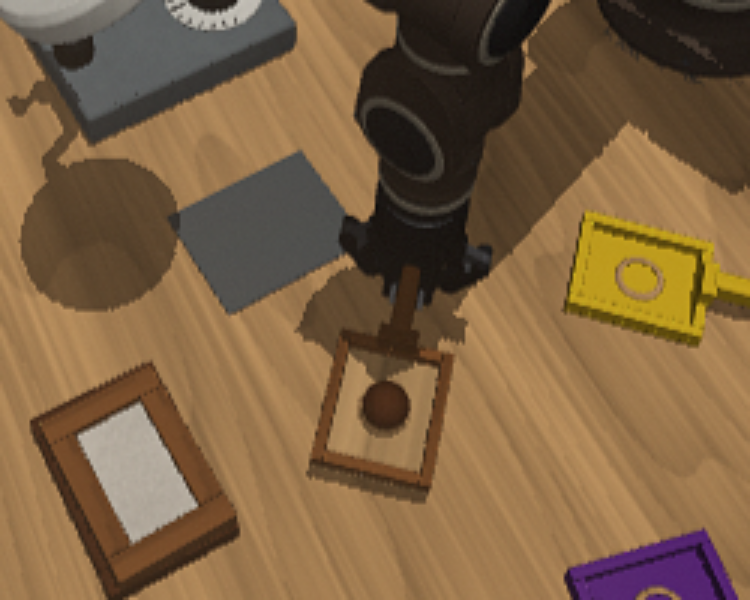

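The handle hasn't moved in the wrist view and the ball is in its ring, with 2.4 N carried. I'll lift further.

```bash
python3 -m inch '[-0.002,0,0,0,0,0,1, -0.004,0,0,0,0,0,1, -0.006,0,0,0,0,0,1, -0.008,0,0,0,0,0,1, -0.009,0,0,0,0,0,1]'
python3 -m inch '[-0.01,0,0,0,0,0,1, -0.01,0,0,0,0,0,1, -0.01,0,0,0,0,0,1, -0.01,0,0,0,0,0,1, -0.01,0,0,0,0,0,1]'
python3 -m inch '[-0.01,0,0,0,0,0,1, -0.009,0,0,0,0,0,1, -0.008,0,0,0,0,0,1, -0.006,0,0,0,0,0,1, -0.005,0,0,0,0,0,1]'
python3 -m inch '[-0.004,0,0,0,0,0,1, -0.002,0,0,0,0,0,1, 0,0,0,0,0,0,1, 0,0,0,0,0,0,1]'
python3 -c "
from h import *
a=np.radians(50.3);p,r=tool()
print('pocket est',p[:2]+.105*np.array([np.cos(a),np.sin(a)]))
delta([.448,.035,.155])
f=grab_frame('wrist');cv2.imwrite('pics/w10.png',f['frame'])
f=grab_frame('top');cv2.imwrite('pics/t10.png',cv2.resize(f['frame'][130:330,150:450],None,fx=2.6,fy=2.6))"
```

```text
t: 14.43
eef_pos: [0.4719, 0.1949, 0.0581]
tcp_rot: [0.64, -0.301, 0.64, 0.301]
wrist_force: [0.2, -0.5, -2.0]
gripper_width: 0.192
t: 14.85
eef_pos: [0.472, 0.1949, 0.1086]
tcp_rot: [0.64, -0.301, 0.64, 0.301]
wrist_force: [0.3, -0.0, -1.2]
gripper_width: 0.195
t: 15.27
eef_pos: [0.4721, 0.1949, 0.1461]
tcp_rot: [0.64, -0.301, 0.64, 0.301]
wrist_force: [0.1, 0.5, -2.4]
gripper_width: 0.193
t: 15.6
eef_pos: [0.4719, 0.1948, 0.151]
tcp_rot: [0.64, -0.301, 0.64, 0.301]
wrist_force: [0.3, -0.6, -2.3]
gripper_width: 0.195
pocket est [0.53892843 0.27561316]
tcp [0.4719 0.1948 0.151 ] tool axes
 [[-0.    -0.77   0.639]
 [-0.     0.639  0.77 ]
 [-1.     0.    -0.   ]]
yaw of jaw y deg 140.32 tilt 0.03
tool shift [-0.0039 -0.0837 -0.1382] len 0.1616 min rows 5
level rotvec(tool) [ 0.     -0.0004 -0.0002]
t 15.6 j [ 0.392  0.111 -0.232  1.228  0.    -0.487] F [ 0.3 -0.6 -2.3] w 0.195
```

View pics/t10.png

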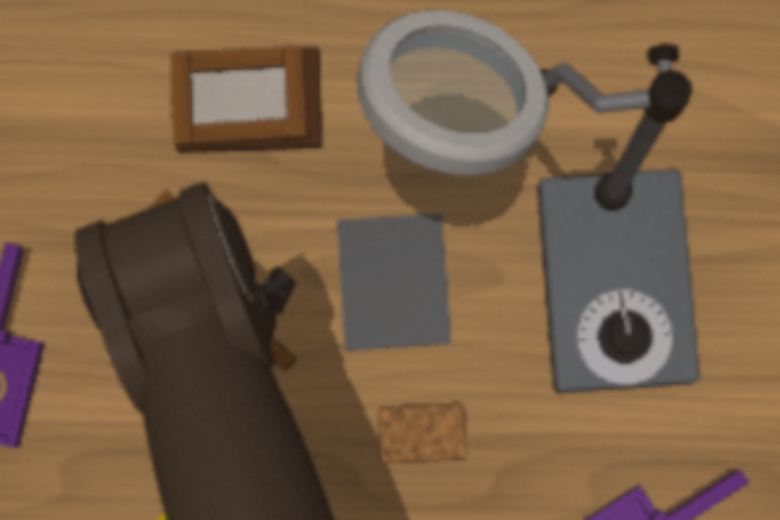

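View pics/w10.png

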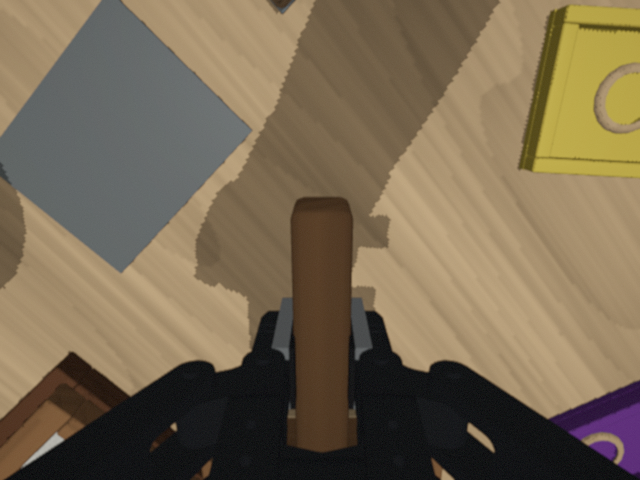

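The grip is holding, and the pocket is at about 0.149 m. To keep the wrist away from the lens I'll bring the tray in with the handle on its +y/−x side. That means a gentle rotation first, then the move across.

```bash
python3 -m inch '[0,0,0,0.02,0,0,1, 0,0,0,0.04,0,0,1, 0,0,0,0.06,0,0,1, 0,0,0,0.07,0,0,1, 0,0,0,0.07,0,0,1]'
python3 -m inch '[0,0,0,0.07,0,0,1, 0,0,0,0.07,0,0,1, 0,0,0,0.07,0,0,1, 0,0,0,0.07,0,0,1, 0,0,0,0.07,0,0,1]'
python3 -m inch '[0,0,0,0.07,0,0,1, 0,0,0,0.07,0,0,1, 0,0,0,0.07,0,0,1, 0,0,0,0.07,0,0,1, 0,0,0,0.07,0,0,1]'
python3 -m inch '[0,0,0,0.07,0,0,1, 0,0,0,0.07,0,0,1, 0,0,0,0.07,0,0,1, 0,0,0,0.07,0,0,1, 0,0,0,0.07,0,0,1]'
python3 -m inch '[0,0,0,0.07,0,0,1, 0,0,0,0.07,0,0,1, 0,0,0,0.07,0,0,1, 0,0,0,0.06,0,0,1, 0,0,0,0.04,0,0,1]'
python3 -m inch '[0,0,0,0.02,0,0,1, 0,0,0,0,0,0,1, 0,0,0,0,0,0,1]'
python3 -c "
from h import *
a=np.radians(-43.7)
delta(np.array([.550-.105*np.cos(a),.063-.105*np.sin(a),.153]))
for n in ('top','scene'):
  f=grab_frame(n)
  b=find_in(f,'ball_center');print(n,[(x['at'],round(x['p'],2),at_z(f,x['at'],.169)) for x in b[:2]])
  cv2.imwrite(f'pics/{n}11.png',f['frame'])"
```

```text
t: 16.12
eef_pos: [0.4719, 0.1948, 0.1511]
tcp_rot: [0.674, -0.214, 0.674, 0.214]
wrist_force: [-0.0, 0.3, -1.3]
gripper_width: 0.198
t: 16.53
eef_pos: [0.4718, 0.1949, 0.151]
tcp_rot: [0.701, -0.093, 0.701, 0.093]
wrist_force: [0.3, 0.1, -2.1]
gripper_width: 0.196
t: 16.95
eef_pos: [0.4718, 0.1949, 0.151]
tcp_rot: [0.706, 0.03, 0.707, -0.03]
wrist_force: [0.3, 0.6, -2.6]
gripper_width: 0.191
t: 17.37
eef_pos: [0.4718, 0.195, 0.151]
tcp_rot: [0.69, 0.153, 0.691, -0.153]
wrist_force: [0.3, -0.9, -1.0]
gripper_width: 0.19
t: 17.78
eef_pos: [0.4718, 0.195, 0.1511]
tcp_rot: [0.658, 0.258, 0.659, -0.258]
wrist_force: [-0.5, 1.3, -2.7]
gripper_width: 0.193
t: 18.03
eef_pos: [0.4719, 0.1949, 0.1512]
tcp_rot: [0.656, 0.263, 0.657, -0.263]
wrist_force: [0.5, 0.4, -1.5]
gripper_width: 0.198
tcp [0.4719 0.1949 0.1512] tool axes
 [[-0.     0.69   0.724]
 [ 0.     0.724 -0.69 ]
 [-1.    -0.    -0.   ]]
yaw of jaw y deg 46.38 tilt 0.02
tool shift [-0.0018 -0.0415  0.0425] len 0.0594 min rows 2
level rotvec(tool) [ 0.     -0.0003  0.0001]
t 18.0333 j [ 0.392  0.111 -0.232  1.228  0.     1.153] F [ 0.5  0.4 -1.5] w 0.198
top [([278.9, 228.6], 0.74, array([0.55108562, 0.11419942, 0.169     ]))]
scene [([335.5, 285.6], 0.68, array([0.55022426, 0.10836488, 0.169     ]))]
```

View pics/top11.png

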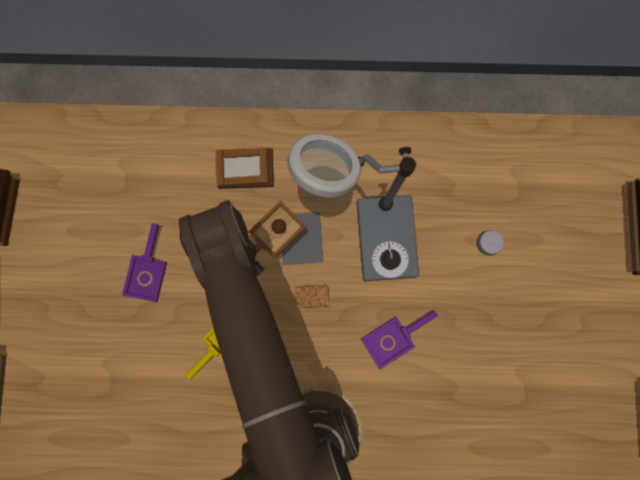

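View pics/scene11.png

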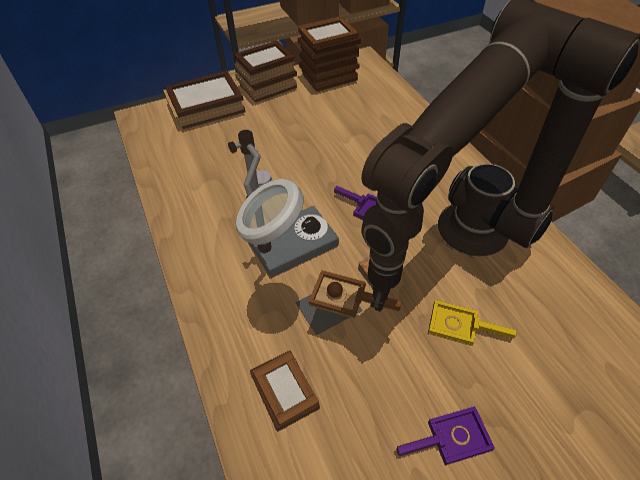

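The ball sits in the ring at about (0.551, 0.112) over the bench. It still has to move about 49 mm towards −y.

```bash
python3 -m inch '[0,-0.001,0.001,0,0,0,1, 0,-0.002,0.002,0,0,0,1, -0.001,-0.004,0.0035,0,0,0,1, -0.001,-0.005,0.0045,0,0,0,1, -0.001,-0.006,0.006,0,0,0,1]'
python3 -m inch '[0,-0.006,0.006,0,0,0,1, 0,-0.005,0.0045,0,0,0,1, 0,-0.004,0.0035,0,0,0,1, 0,-0.002,0.002,0,0,0,1, 0,-0.001,0.001,0,0,0,1]'
python3 -m inch '[0,0,0,0,0,0,1, 0,0,0,0,0,0,1, 0,0,0,0,0,0,1, 0,0,0,0,0,0,1, 0,0,0,0,0,0,1]'
python3 -c "
from h import *
delta(tool()[0])
fs=[];px=[]
for n in ('top','scene','wrist'):
  f=grab_frame(n)
  cv2.imwrite(f'pics/{n}12.png',f['frame'])
  if n=='wrist': continue
  b=find_in(f,'ball_center');print(n,[(x['at'],round(x['p'],2),at_z(f,x['at'],.172)) for x in b[:2]])
  if b: fs.append(f);px.append(b[0]['at'])
if len(fs)==2: print('tri ball',tri(fs,px))
f=fs[1];cv2.imwrite('pics/s12z.png',cv2.resize(f['frame'][180:350,230:430],None,fx=3.5,fy=3.5))
f=fs[0];cv2.imwrite('pics/t12z.png',cv2.resize(f['frame'][180:300,240:440],None,fx=4,fy=4))"
```

```text
t: 18.65
eef_pos: [0.4717, 0.1695, 0.1544]
tcp_rot: [0.656, 0.263, 0.656, -0.263]
wrist_force: [0.7, 0.6, -1.3]
gripper_width: 0.196
t: 19.07
eef_pos: [0.4717, 0.1447, 0.1543]
tcp_rot: [0.656, 0.263, 0.656, -0.263]
wrist_force: [1.1, -0.3, -2.1]
gripper_width: 0.195
t: 19.48
eef_pos: [0.4717, 0.1456, 0.1543]
tcp_rot: [0.656, 0.263, 0.657, -0.263]
wrist_force: [-0.2, 0.8, -2.5]
gripper_width: 0.194
tcp [0.4717 0.1456 0.1543] tool axes
 [[-0.     0.69   0.724]
 [ 0.     0.724 -0.69 ]
 [-1.    -0.    -0.   ]]
yaw of jaw y deg 46.38 tilt 0.01
tool shift [0. 0. 0.] len 0.0 min rows 0
level rotvec(tool) [ 0.     -0.0001  0.    ]
t 19.4833 j [ 0.299  0.078 -0.261  1.231  0.     1.061] F [-0.2  0.8 -2.5] w 0.194
top [([301.3, 228.2], 0.67, array([0.55294896, 0.05492345, 0.172     ]))]
scene [([328.0, 273.0], 0.45, array([0.55163019, 0.06748015, 0.172     ])), ([312.3, 226.0], 0.18, array([ 0.52304735, -0.09383725,  0.172     ]))]
tri ball [0.55136736 0.05767603 0.16031454]
```

View pics/s12z.png

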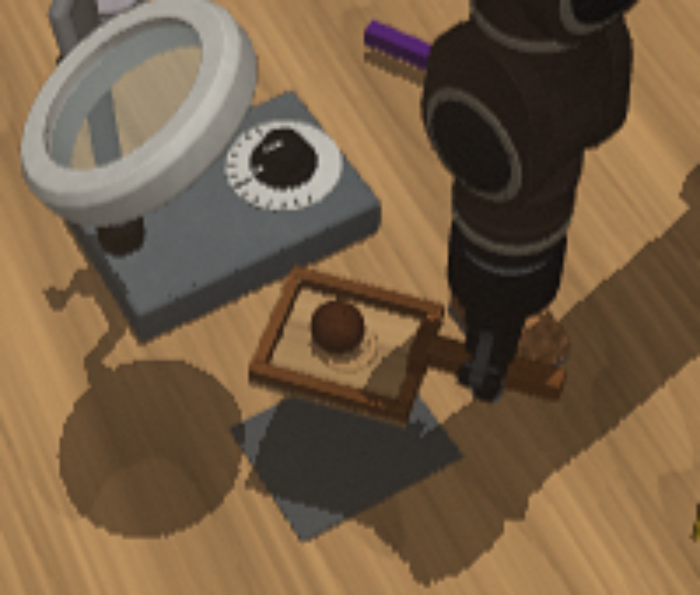

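View pics/t12z.png

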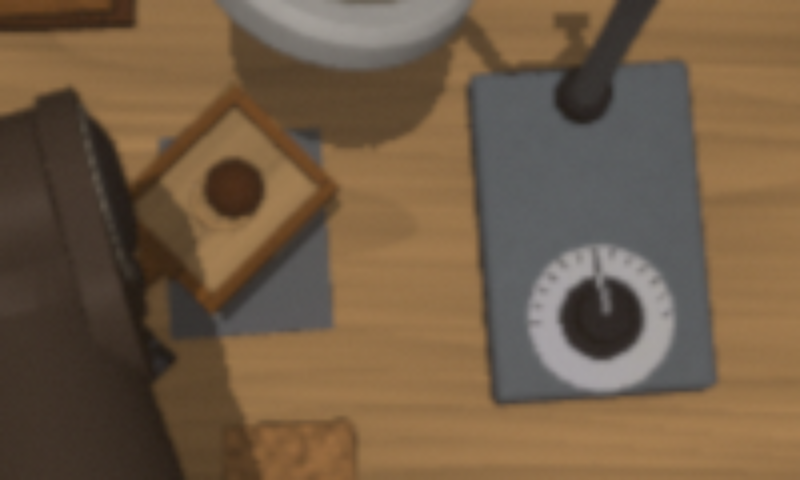

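View pics/wrist12.png

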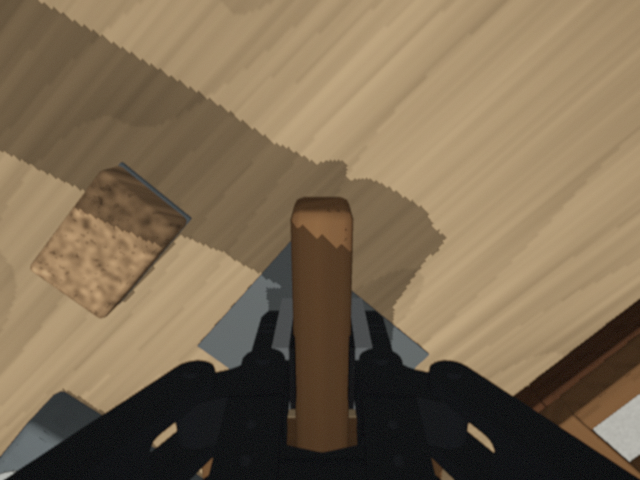

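The tray is over the card, and the ball is in the ring but leaning to the front of its play: (235,188) against the tray's middle at about (223,199) in the crop. I'll check the tray's tilt from the handle in the wrist pictures and from the rim corners.

```bash
python3 - <<'E'
from h import *
a=cv2.imread("pics/w8.png",0);b=cv2.imread("pics/w9.png",0);c=cv2.imread("pics/w10.png",0);d=cv2.imread("pics/wrist12.png",0)
# handle end: strongest vertical gradient along columns 305-340 rows 185-230
for n,i in zip("8 9 10 12".split(),(a,b,c,d)):
    p=i[180:230,310:335].astype(float).mean(1);g=np.gradient(p)
    q=i[225:290,270:375].astype(float).mean(0);gq=np.gradient(q)
    k=np.argmin(g);
    print(n,"rows",np.round(g[12:34],1).tolist())
c8=cv2.imread("pics/w8.png")[180:300,260:390];c12=cv2.imread("pics/wrist12.png")[180:300,260:390]
cv2.imwrite("pics/cmp.png",cv2.resize(np.hstack([c8,c12]),None,fx=3,fy=3,interpolation=cv2.INTER_CUBIC))
for n,(x0,y0,x1,y1) in dict(top=(265,195,330,265),scene=(295,250,400,305)).items():
    im=cv2.imread(f"pics/{n}12.png")[y0:y1,x0:x1]; s=8 if n=="top" else 7
    cv2.imwrite(f"pics/r_{n}.png",cv2.resize(im,None,fx=s,fy=s,interpolation=cv2.INTER_CUBIC))
E
```

```text
8 rows [-0.2, 0.1, -1.9, -10.2, -20.5, -21.2, -9.9, 0.3, 2.2, 1.6, 0.4, -0.3, -0.1, -0.0, 0.4, 1.4, 2.2, 2.5, 3.0, 3.3, 2.8, 1.3]
9 rows [0.0, 0.1, -1.9, -9.7, -19.8, -20.0, -9.0, 0.3, 2.2, 1.4, 0.5, -0.1, -0.3, -0.2, 0.4, 0.9, 1.8, 2.4, 2.7, 3.3, 2.9, 1.8]
10 rows [0.7, 1.0, -1.4, -8.9, -17.6, -18.2, -8.5, 0.5, 2.3, 1.0, 0.5, 0.0, -0.6, 0.2, 0.2, 0.9, 1.8, 2.4, 2.5, 2.6, 3.0, 1.8]
12 rows [0.0, -0.1, -1.8, -8.8, -17.6, -16.9, -7.5, 0.5, 2.7, 1.5, 0.6, 0.3, -0.1, 0.1, 0.7, 1.4, 3.3, 5.4, 7.0, 8.5, 8.3, 5.9]
```

View pics/cmp.png

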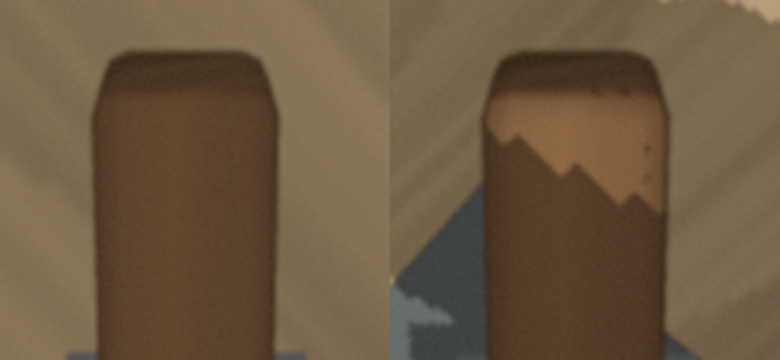

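View pics/r_top.png

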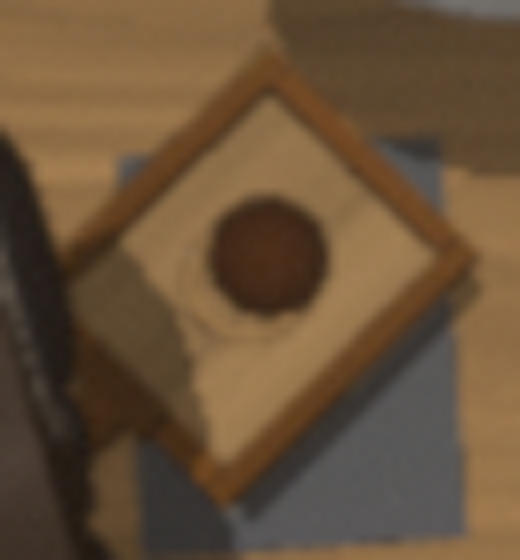

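View pics/r_scene.png

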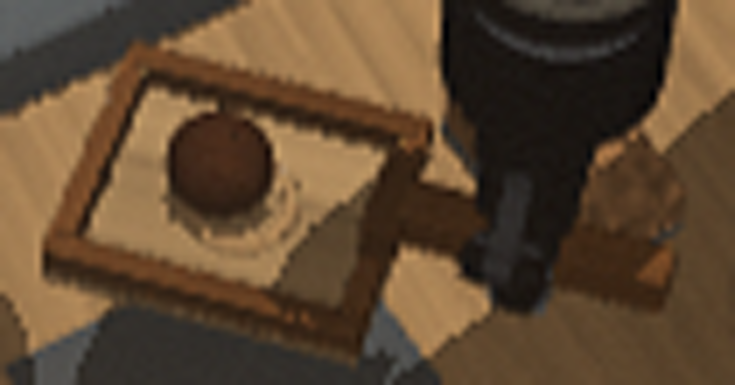

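The handle hasn't slipped (edge rows agree to 0.2 px) and the tool tilt is 0.01°, so the tray is level. One more check: the ball's offset from the pocket, and the pocket against the card.

```bash
python3 - <<'E'
from h import *
ft=grab_frame("top");fs=grab_frame("scene")
u=lambda p,s,o:[(p[0]+.5)/s-.5+o[0],(p[1]+.5)/s-.5+o[1]]
T=[u(p,8,(265,195)) for p in[(268,50),(478,262),(222,498)]]
zr=.006+.1458-.006+.02
w=[at_z(ft,p,zr) for p in T]; pc=(w[0]+w[2])/2; print("top rim",np.round(w,4),"centre",pc)
# scene rim: far-left top (140,48), near-left(48,245), near-right(355,350), far-right(430,125)
S=[u(p,7,(295,250)) for p in[(140,48),(48,245),(355,348),(430,125)]]
v=[at_z(fs,p,zr) for p in S];print("scene rim",np.round(v,4),"centre",np.mean(v,0))
print("heights by tri: front-right, back-right",tri([ft,fs],[T[0],S[1]]),tri([ft,fs],[T[1],S[0]]),tri([ft,fs],[T[2],S[3]]))
bt=find_in(ft,"ball_center")[0]["at"];bs=find_in(fs,"ball_center")[0]["at"]
print("ball top",at_z(ft,u((269,256),8,(265,195)),.1718),"scene",at_z(fs,u((220,162),7,(295,250)),.1718))
E
```

```text
top rim [[ 0.6276  0.0659  0.1658]
 [ 0.5576 -0.0057  0.1658]
 [ 0.4773  0.0768  0.1658]] centre [0.55247044 0.07131052 0.1658    ]
scene rim [[5.590e-01 3.000e-04 1.658e-01]
 [6.256e-01 6.670e-02 1.658e-01]
 [5.451e-01 1.529e-01 1.658e-01]
 [4.767e-01 7.900e-02 1.658e-01]] centre [0.5515858  0.07474217 0.1658    ]
heights by tri: front-right, back-right [0.62657445 0.06638389 0.16634434] [ 0.55781709 -0.00511214  0.15883524] [0.47673661 0.07740263 0.16402605]
ball top [0.55717521 0.06326069 0.1718    ] scene [0.55580895 0.06435239 0.1718    ]
```

```bash
python3 -c "
from h import *
s=get_state();print(s['t'],np.abs(s['dq']).max(),s['eef_pos'],s['gripper_width'],s['wrist_force'])
print(job_done())"
```

```text
19.9333 0.011056534268577568 [0.47172621 0.14537547 0.15430944] 0.190829312372228 [ 0.32491239  0.47862607 -2.54951453]
the job is handed in; nothing more can be done
None
```

The job is handed in at 19.9 s of the 64 s allowed; no verdict was reported.

**What I did:** I turned the knob 1.22 rad clockwise onto the zero mark and let go. I then gripped the tray handle with a 110 N grip setting, lifted it, turned it about 94° and carried it over the grey card.

**Last checks:**
- **Knob:** the pointer lines up with the long zero mark to about 2°.
- **Tray:** the tool tilt is 0.01° and the handle had not slipped in the grip (edge unchanged to 0.2 px). The wrist carries about 2.5 N, and the arm is close to still (largest joint speed 0.011 rad/s).
- **Position:** the pocket is at about (0.552, 0.073) m, roughly 10 mm from the card's centre. By tool height it is about 0.15 m above the card.
- **Other things:** the top and scene pictures show no change in the frames, tin or sanding block, judged by eye only, and the arm was not seen to touch the ball.

**Checks that disagreed:**
- **Ball:** it sits in its ring but leans forward. It measured about 10 mm off the pocket's centre, where the ring's play should allow only about 4–5 mm. Part of that is probably camera bias, since it already measured about 7 mm forward on the bench. The implied ball-to-pocket distance is about 22 mm, under the 27 mm limit.
- **Heights from the pictures:** a two-view estimate put the ball at 0.160 m against 0.172 m expected, and the rim corners came out at 0.159–0.166 m. I trusted the tool height and the unslipped handle over these.

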